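# Slide a clamp stud through the spring chip guard into a covered T-slot

### The job

Pick up the T-slot clamp stud and slide its foot into the open end of the blue slot fixture, pushing the yellow spring chip guard open with it, until the foot is right up against the adjusting screw of the brass end stop. Press it home there firmly for about half a second (some 12 N, and never more than 20 N), without forcing the stud against the fixture on the way, then let go so that the stud stands home and the guard has swung fully shut behind it. Leave the other things on the table where they are.

Things in the scene. Friction and masses are not known exactly. Their poses are not given: they have to be found in the camera images.
- stud: Loose T-slot clamp stud standing on the table, 0.2 to 0.42 kg: dark square foot 50 x 50 x 16 mm with a square steel stem 16 x 16 mm rising from its middle to z = 68 mm (top 8 mm red). Origin: centre of the underside; z along the stem; x and y square to the sides of foot and stem. Fingertips that grip the stem's flats at z = 30 mm and above clear the fixture.
- fixture: Blue T-slot fixture fixed to the table, 172 mm long, 124 mm wide over its side ears, 25 mm high. Origin: middle of the open mouth at table level; x points into the slot, z up, y to the left looking in. No floor: the foot slides on the table top. A wall closes the far end at x = 160 mm. The foot can get in only through the mouth, at table level.
- mouth (a point): Middle of the slot's mouth at table level, axes as the fixture's. Slot 53 mm wide (y -26.5 to 26.5), so 1.5 mm free each side of the foot. Right wall from x = 0, with a round nose of radius 6 mm in front of it. On the left a recess (to y = 34) from the mouth to x = 62 mm takes the opened guard; then a wall at y = 26.5 with a round nose of radius 5 mm.
- cover_gap (a point): Start of the gap between the two clear plastic cover plates over the slot, middle of the gap, level with the plates' tops (6 mm past the mouth, z = 22.5 mm). The plates are 4 mm thick (underside z = 18.5 mm, screws up to 25 mm); the gap is 24 mm wide and runs along the whole slot: the stem travels in it. Axes as the fixture's.
- guard_hinge (a point): Vertical hinge of the yellow chip guard: steel barrel of radius 4 mm at the left of the mouth (x = 0, y = 31.5 mm of the fixture). Point at half its height. The guard is 56 mm long from here, 3 mm thick, 16 mm high. It can swing shut only when the foot's rear side is over 58 mm past the mouth, as it is at home. Axes as the fixture's.
- guard_flap (a joint): Angle of the yellow chip guard: 0 = shut across the mouth, about 1.55 = swung inward, flat in the recess on the left (end 1.62). Spring-loaded shut: 0.045 N m when shut, 0.03 N m more per rad; the foot, pushing near the hinge, meets some 5 to 12 N as it begins to open it.
- end_stop: Fixed brass block across the slot, 16 mm thick, 48 wide, 26 high with its clamp screw, set 130 to 143 mm from the mouth. Origin: middle of the face towards the mouth, table level; axes as the fixture's. From that face, 9 mm up, a rigid steel adjusting screw (head 15 mm across) sticks out 2 to 20 mm (middle of its face = screw_face): not reported, feel for it. Home = the foot touches the screw head.
- gas_cup_1: Bystander: pink ceramic gas nozzle standing on the table, 20 mm in diameter, 46 mm high. Origin: centre of its underside.
- ring_blank_0: Bystander: stainless ring lying on the table, 64 mm in diameter, 26 mm high. Origin: centre of its underside.
- bolt_0: Bystander: clamping bolt lying on the table, 62 x 30 x 30 mm. Origin: below its middle.
Things that resemble listed ones, but are neither listed nor needed, are in the scene too. Leave any red look-alike of the end_stop alone.

How it is judged:
By the outcome, as a careful person would: the job done as asked, in the order asked, and still so for the second after the job is handed in, with the robot touching nothing.
It also fails if it takes over 58 s, if anything falls off the work surface, if the arm or the gripper's body presses on something with over 40 N, if the wrist force passes 120 N, or if a joint passes its speed limit or range.

### The arm

A 6-joint arm with a two-finger parallel gripper is mounted at the origin on the work surface; the furniture and walls round the work are solid. World frame = base frame: x ahead of the robot, y to its left, z up, the work surface at z = 0. Lengths are in m, angles in rad, forces in N, time in s.
With the tool pointing down it reaches from about 0.425 to 0.95 m from the base axis. Payload 3.5 kg.
Tool frame: the origin (TCP) lies at the very end of the fingers, on their centre line; the grasp point (between the pads) lies ctrl.tcp_to_grasp behind it (ctrl.tcp_to_grasp is the distance from the TCP to the grasp point, in m); z points along the fingers, y is the line along which they close (so a half turn about z gives the same grasp; the last joint's range is limited). The gripper opens to 85 mm and grips with 20 to 120 N. Pads are 22 mm wide; open, the fingers measure 114 mm over their backs; the gripper's body (76 mm by 85 mm) begins 54 mm behind the grasp point. The pads swing forward as they close: fully open they stand 13 mm farther back than shut.
Start: joints at [1.16, 0.286, 1.577, -0, 1.279, -0.15], TCP at [0.174, 0.652, 0.231] pointing down, gripper open.
Joint ranges: [-2.77, 2.77], [-0.9, 2.22], [0.21, 2.48], [-1.53, 4.67], [0.24, 2.81], [-2.84, 2.84]. Speed limits (rad/s): [2.79, 2.79, 3.14, 3.14, 3.14, 3.14].

### API

Orientations are given as a unit quaternion [x, y, z, w].
In Python, from plant import ctrl gives the robot as it stands.
- The arm moves only by the shell command python3 -m inch 'ROWS' [FORCE]. ROWS is JSON, a list of rows, each an object with "slide": the shift along the tool's x, y, z in cm, a list of three; "turn": the turn about the tool's z in rad; "grip": the finger opening in cm, from 0 to 8.54. A call has 1 to 20 rows; each row is the pose to reach, as a shift and turn from the pose commanded when the call began, along the tool's axes at that moment; what a row does not reach only later rows make up. A row lasts 1/10 s, in which the tool goes at most 50 mm and 8.59 degrees, less where a joint would pass 70% of its speed; a pose out of reach is approached as far as the arm can. A call with a gripper value outside its range is refused whole. The fingers move at their own pace and stop on an object; FORCE is the grip in N (left out, the last holds). Time passes only in rows, so rows that repeat a pose let the fingers close. It gives the time, the measured TCP pose, the force, the opening and the grip force at its end, in the units of the state.
- ctrl.get_state(): the state, without advancing time (a new reading comes with each control period).
- ctrl.read_camera(name): name is "scene" or "side" or "wrist"; returns (picture, depth): 420x560x3 uint8, red, green, blue; 420x560 float32, m along the optical axis (not along the pixel's ray), 0 where there is no reading.
- ctrl.camera_info(name): a dict with "K" (3x3 intrinsics, pixels), "camera_from_world" (4x4, takes a point from world to camera coordinates); the wrist camera has in their place "T_tool_cam" (4x4, takes a point from camera to tool coordinates, whose origin is the TCP and whose axes are the flange's). Camera axes: x right, y down, z forward; pixel columns grow to the right and rows downward; lengths in m; the calibration is good to about 2 mm. A picture is of the moment at which its call begins: read the wrist's pose just before it. camera_info takes no time and is no camera call.
- ctrl.sign_off(): hands the job in; it is judged then, once.
The state is a dict: "time": time; "qpos": joint angles; "dq": joint speeds; "joint_efforts": joint torques, N m; "eef_pos": TCP position; "tcp_rot": TCP orientation; "contact_force": force on the tool from outside, world axes, zero at the start; "wrist_torque": the same for the moment, N m; "opening": opening from 0.0 (shut) to 1.0 (fully open); "finger_force": force on a finger pad.
Only numpy, scipy, OpenCV 4.12 (cv2) and the standard library are available. Lean on these libraries where they do the work, as an engineer would, in place of code of your own. Each camera call takes 0.05 s, during which the arm holds its last target. There are 200 camera calls.

## Working session

There is one attempt and no reset: what is moved stays moved. The work goes in short steps, Python scripts to look and compute and a shell command to move; the robot and the scene stay as the last step left them, time stands still between calls to the robot, and variables do not carry over. Pictures are saved under pics/ and viewed, at most 10 in all, crops included, and the job is handed in when it is done.

```bash
mkdir -p pics; ls; cat > h.py <<'E'
import numpy as np, cv2
from plant import ctrl
from scipy.spatial.transform import Rotation as R
def grab(n):
    s=ctrl.get_state(); p,d=ctrl.read_camera(n); i=ctrl.camera_info(n); K=np.array(i["K"])
    if n=="wrist":
        T=np.eye(4);T[:3,:3]=R.from_quat(s["tcp_rot"]).as_matrix();T[:3,3]=s["eef_pos"]
        W=T@np.array(i["T_tool_cam"])
    else: W=np.linalg.inv(np.array(i["camera_from_world"]))
    np.savez("pics/%s.npz"%n,p=p,d=d,K=K,W=W); return p,d,K,W
def load(n):
    z=np.load("pics/%s.npz"%n); return z["p"],z["d"],z["K"],z["W"]
def cloud(d,K,W):
    v,u=np.indices(d.shape); c=np.stack([(u-K[0,2])/K[0,0]*d,(v-K[1,2])/K[1,1]*d,d],-1)
    return c@W[:3,:3].T+W[:3,3]
def onplane(u,v,z,K,W):
    r=W[:3,:3]@np.array([(u-K[0,2])/K[0,0],(v-K[1,2])/K[1,1],1]); t=(z-W[2,3])/r[2]; return W[:3,3]+t*r
def save(n,p): cv2.imwrite("pics/%s.png"%n,cv2.cvtColor(p,cv2.COLOR_RGB2BGR))
E
python3 - <<'E'
from h import *
print(ctrl.get_state(),ctrl.tcp_to_grasp)
for n in("scene","side"): save(n+"0",grab(n)[0])
E
```

```text
pics
{'time': 0.0, 'qpos': array([ 1.15998956e+00,  2.87220612e-01,  1.57818012e+00,  7.95811881e-06,
        1.27857069e+00, -1.50004299e-01]), 'dq': array([-0.00034136, -0.00016277, -0.00083706, -0.00084698,  0.00043321,
       -0.00031728]), 'joint_efforts': array([-2.10235048e-04, -4.05972612e+01, -2.92634457e+01, -1.47290311e-04,
        5.83175715e-03,  6.00945810e-06]), 'eef_pos': array([0.17376208, 0.65157724, 0.22990884]), 'tcp_rot': array([ 1.30033032e-01,  9.91508949e-01, -1.14187727e-03, -3.32816985e-04]), 'contact_force': array([ 0.54544893,  0.31773343, -0.38628176]), 'wrist_torque': array([-0.00406543,  0.02061059, -0.01569137]), 'finger_force': 0.0, 'opening': 1.0041712570472405} 0.0187
```

View pics/scene0.png

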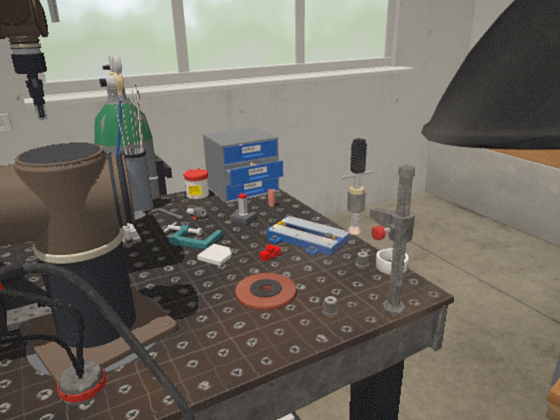

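View pics/side0.png

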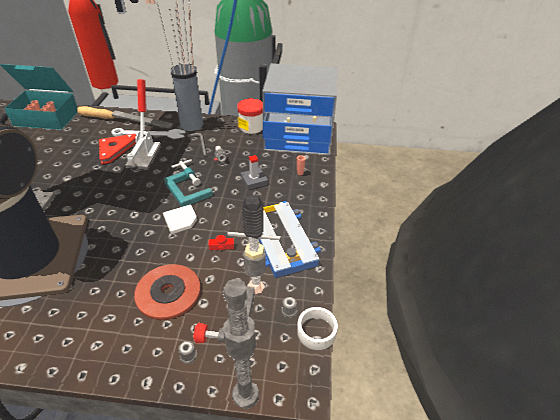

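Stud candidates are the dark foot and stem with a red top, at scene (243,207) and side (255,170). The others are the red-handled toggle clamp at side (141,110), the small bottle-like fitting at side (220,155) and the pink cup at scene (271,198). The description fits only the first. The blue fixture is at scene (307,235), and the red end-stop look-alike is at (270,252), outside the fixture. Next: enlarged crops.

```bash
python3 - <<'E'
from h import *
p=load("scene")[0]; q=load("side")[0]
a=cv2.resize(p[185:265,220:360],None,fx=5,fy=5,interpolation=cv2.INTER_CUBIC)
b=cv2.resize(q[145:285,230:335],None,fx=4.25,fy=4.25,interpolation=cv2.INTER_CUBIC)
save("c1",a); save("c2",b)
for n in("scene","side"):
    p,d,K,W=load(n); P=cloud(d,K,W); h=cv2.cvtColor(p,cv2.COLOR_RGB2HSV).astype(int); z=P[...,2]
    red=((h[...,0]<6)|(h[...,0]>174))&(h[...,1]>150)&(h[...,2]>100)&(z>.05)&(z<.08)&(P[...,0]>.3)
    v,u=np.nonzero(red); print(n,"red",len(u),u.mean() if len(u) else 0,v.mean() if len(u) else 0,P[red].round(3).tolist()[:30])
    bl=(h[...,0]>100)&(h[...,0]<125)&(h[...,1]>150)&(z>.005)&(z<.03)&(P[...,0]>.3)
    print("blue",bl.sum(),P[bl].min(0),P[bl].max(0)) 
E
```

```text
scene red 254 200.43700787401573 176.8464566929134 [[0.488, 0.414, 0.072], [0.494, 0.418, 0.07], [0.493, 0.411, 0.072], [0.467, 0.424, 0.072], [0.47, 0.423, 0.072], [0.472, 0.42, 0.072], [0.474, 0.42, 0.071], [0.475, 0.415, 0.072], [0.478, 0.415, 0.072], [0.477, 0.408, 0.073], [0.483, 0.412, 0.071], [0.484, 0.409, 0.071], [0.486, 0.406, 0.071], [0.488, 0.403, 0.072], [0.49, 0.402, 0.071], [0.491, 0.398, 0.072], [0.495, 0.4, 0.071], [0.496, 0.395, 0.072], [0.5, 0.396, 0.07], [0.499, 0.389, 0.072], [0.457, 0.425, 0.071], [0.458, 0.42, 0.072], [0.461, 0.419, 0.072], [0.462, 0.415, 0.072], [0.466, 0.417, 0.071], [0.466, 0.413, 0.072], [0.468, 0.411, 0.072], [0.47, 0.408, 0.072], [0.473, 0.407, 0.072], [0.473, 0.401, 0.073]]
blue 421 [ 0.41265281 -0.0333864   0.00500419] [0.65094767 0.2903133  0.02979167]
side red 434 250.47926267281105 112.8594470046083 [[0.469, 0.431, 0.071], [0.471, 0.429, 0.072], [0.474, 0.431, 0.072], [0.476, 0.427, 0.073], [0.479, 0.426, 0.073], [0.458, 0.428, 0.071], [0.46, 0.427, 0.071], [0.463, 0.429, 0.07], [0.465, 0.424, 0.073], [0.468, 0.423, 0.073], [0.471, 0.422, 0.073], [0.473, 0.422, 0.073], [0.476, 0.424, 0.072], [0.479, 0.422, 0.073], [0.481, 0.421, 0.073], [0.484, 0.421, 0.073], [0.487, 0.421, 0.073], [0.489, 0.423, 0.072], [0.492, 0.424, 0.071], [0.495, 0.423, 0.071], [0.452, 0.42, 0.073], [0.455, 0.427, 0.069], [0.457, 0.423, 0.071], [0.46, 0.423, 0.071], [0.463, 0.424, 0.07], [0.465, 0.419, 0.072], [0.468, 0.422, 0.071], [0.47, 0.42, 0.071], [0.473, 0.42, 0.072], [0.476, 0.421, 0.071]]
blue 598 [ 0.40573529 -0.11585196  0.00575841] [0.64731706 0.79569037 0.0299055 ]
```

View pics/c1.png

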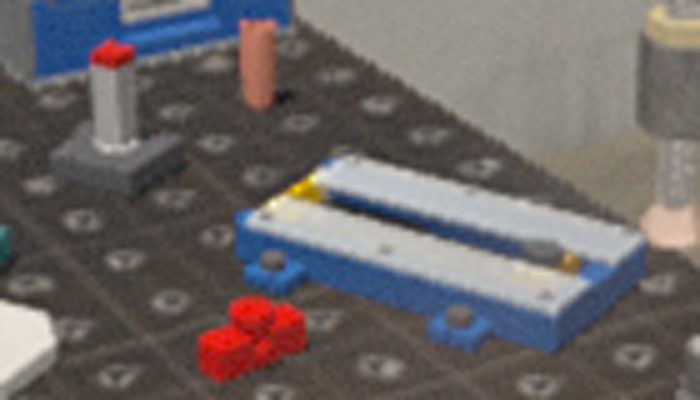

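View pics/c2.png

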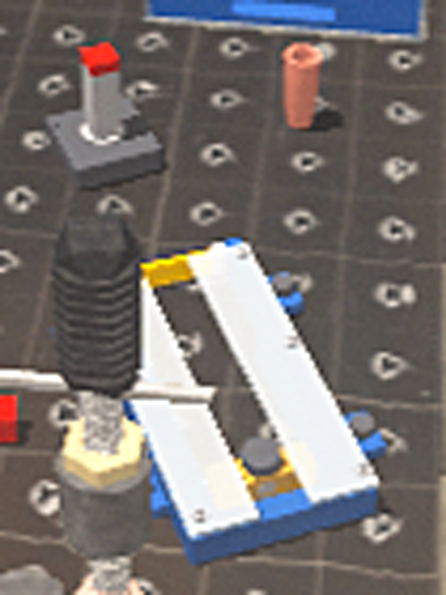

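The stud top is at c1 (112,52) and c2 (100,58). The fixture's guarded mouth faces the stud, with yellow at c1 (305,190) and c2 (168,268). The far end, with the brass stop, is at c1 (570,262) and c2 (265,470).

```bash
python3 - <<'E'
from h import *
_,d,K,W=load("scene"); 
f=lambda x,y,z:onplane(220+x/5-.4,185+y/5-.4,z,K,W).round(4)
print("stud top",f(112,54,.068),"foot corners z16 L,near,R",f(55,158,.016),f(125,178,.016),f(185,153,.016))
for n,c in dict(mouthfar=(340,157),endfar=(645,238),endnear=(555,318),mouthnear=(240,212)).items(): print(n,f(*c,.0225))
_,d,K,W=load("side"); 
g=lambda x,y,z:onplane(230+x/4.25-.4,145+y/4.25-.4,z,K,W).round(4)
print("stud top",g(100,58,.068),"foot corners near,R,L",g(82,170,.016),g(162,145,.016),g(48,118,.016))
for n,c in dict(mouthfar=(245,243),endfar=(378,485),endnear=(190,535),gapend0=(255,515),gapend1=(312,500)).items(): print(n,g(*c,.0225))
s=ctrl.get_state();print(R.from_quat(s["tcp_rot"]).as_matrix().round(3)); print(ctrl.camera_info("wrist")["T_tool_cam"])
E
```

```text
stud top [0.4508 0.1634 0.068 ] foot corners z16 L,near,R [0.4218 0.1776 0.016 ] [0.4307 0.1332 0.016 ] [0.4714 0.1346 0.016 ]
mouthfar [0.5119 0.0638 0.0225]
endfar [ 0.5442 -0.1015  0.0225]
endnear [ 0.4567 -0.1218  0.0225]
mouthnear [0.4346 0.0529 0.0225]
stud top [0.4542 0.1647 0.068 ] foot corners near,R,L [0.4401 0.1373 0.016 ] [0.4849 0.1523 0.016 ] [0.426  0.1841 0.016 ]
mouthfar [0.515  0.0615 0.0225]
endfar [ 0.5469 -0.1021  0.0225]
endnear [ 0.4614 -0.1177  0.0225]
gapend0 [ 0.4906 -0.111   0.0225]
gapend1 [ 0.5166 -0.1063  0.0225]
[[-0.966  0.258 -0.001]
 [ 0.258  0.966 -0.002]
 [ 0.    -0.002 -1.   ]]
[[ 1.15127259e-04 -9.61616243e-01 -2.74397866e-01  6.99579134e-02]
 [ 9.99999992e-01  1.26303704e-04 -2.30629899e-05  4.46540188e-04]
 [ 5.68352126e-05 -2.74397861e-01  9.61616249e-01 -1.42057995e-01]
 [ 0.00000000e+00  0.00000000e+00  0.00000000e+00  1.00000000e+00]]
```

```bash
python3 - <<'E'
from h import *
for n in("scene","side"):
    _,d,K,W=load(n); P=cloud(d,K,W)[d>0]
    for y0 in np.arange(0,.75,.05):
        x=.452-(y0-.14)*.278/.488 
        m=(abs(P[:,1]-y0-.025)<.025)&(abs(P[:,0]-x)<.10)&(P[:,2]<.6)&(P[:,2]>.03)
        print(n,round(y0,2),round(x,2),m.sum(),P[m][:,2].max().round(3) if m.any() else 0, P[m][:,0].mean().round(2) if m.any() else 0)
E
```

```text
scene 0.0 0.53 0 0 0
scene 0.05 0.5 0 0 0
scene 0.1 0.47 0 0 0
scene 0.15 0.45 142 0.07 0.45
scene 0.2 0.42 90 0.106 0.51
scene 0.25 0.39 40 0.105 0.48
scene 0.3 0.36 0 0 0
scene 0.35 0.33 27 0.319 0.31
scene 0.4 0.3 1331 0.333 0.31
scene 0.45 0.28 158 0.322 0.31
scene 0.5 0.25 275 0.521 0.17
scene 0.55 0.22 508 0.523 0.17
scene 0.6 0.19 1887 0.523 0.17
scene 0.65 0.16 83 0.49 0.15
scene 0.7 0.13 5 0.344 0.18
side 0.0 0.53 0 0 0
side 0.05 0.5 0 0 0
side 0.1 0.47 0 0 0
side 0.15 0.45 150 0.07 0.46
side 0.2 0.42 177 0.11 0.5
side 0.25 0.39 19 0.107 0.48
side 0.3 0.36 0 0 0
side 0.35 0.33 64 0.319 0.31
side 0.4 0.3 1475 0.33 0.31
side 0.45 0.28 226 0.312 0.31
side 0.5 0.25 0 0 0
side 0.55 0.22 73 0.28 0.16
side 0.6 0.19 53 0.277 0.16
side 0.65 0.16 23 0.251 0.19
side 0.7 0.13 0 0 0
```

```bash
python3 -m inch '[{"slide":[0,0,-10],"turn":0,"grip":8.5},{"slide":[0,0,-19],"turn":0,"grip":8.5},{"slide":[0,0,-19],"turn":0,"grip":8.5},{"slide":[0,0,-19],"turn":0.1,"grip":8.5},{"slide":[0,0,-19],"turn":0.2,"grip":8.5},{"slide":[-40.6,-43.2,-19],"turn":1.12,"grip":8.5},{"slide":[-40.6,-43.2,-19],"turn":1.12,"grip":8.5},{"slide":[-40.6,-43.2,-19],"turn":1.12,"grip":8.5},{"slide":[-40.6,-43.2,-19],"turn":1.12,"grip":8.5},{"slide":[-40.6,-43.2,-19],"turn":1.12,"grip":8.5},{"slide":[-40.6,-43.2,-19],"turn":1.12,"grip":8.5},{"slide":[-40.6,-43.2,-19],"turn":1.12,"grip":8.5},{"slide":[-40.6,-43.2,-19],"turn":1.12,"grip":8.5},{"slide":[-40.6,-43.2,-19],"turn":1.12,"grip":8.5},{"slide":[-40.6,-43.2,-19],"turn":1.12,"grip":8.5},{"slide":[-40.6,-43.2,-19],"turn":1.12,"grip":8.5},{"slide":[-40.6,-43.2,-19],"turn":1.12,"grip":8.5},{"slide":[-40.6,-43.2,-19],"turn":1.12,"grip":8.5}]'; python3 - <<'E'
from h import *
for n in("scene","side"):
    _,d,K,W=load(n); P=cloud(d,K,W)[d>0]; m=(abs(P[:,0]-.46)<.1)&(P[:,1]>.19)&(P[:,1]<.32)&(P[:,2]>.05)&(P[:,2]<.2)
    print(np.percentile(P[m],[0,5,50,95,100],axis=0).round(3))
E
```

```text
time: 1.9
eef_pos: [0.4564, 0.1261, 0.4201]
tcp_rot: [0.64, 0.769, -0.001, -0.0]
contact_force: [0.1, 0.7, 0.8]
opening: 0.995
finger_force: 0.0
[[0.486 0.216 0.051]
 [0.49  0.236 0.063]
 [0.515 0.277 0.11 ]
 [0.556 0.31  0.166]
 [0.56  0.32  0.167]]
[[0.487 0.217 0.058]
 [0.493 0.234 0.067]
 [0.525 0.274 0.122]
 [0.557 0.309 0.166]
 [0.56  0.32  0.168]]
```

```bash
python3 -m inch '[{"slide":[0,0,5],"turn":0,"grip":8.5},{"slide":[0,0,10],"turn":0,"grip":8.5},{"slide":[0,0,15],"turn":0,"grip":8.5},{"slide":[0,0,20],"turn":0,"grip":8.5},{"slide":[0,0,20],"turn":0,"grip":8.5},{"slide":[0,0,20],"turn":0,"grip":8.5}]'; python3 - <<'E'
from h import *
p,d,K,W=grab("wrist"); save("w0",cv2.resize(p,(784,588),interpolation=cv2.INTER_CUBIC))
E
```

```text
time: 2.5
eef_pos: [0.4545, 0.1306, 0.2216]
tcp_rot: [0.637, 0.771, -0.0, -0.001]
contact_force: [-0.1, -0.1, 1.4]
opening: 0.995
finger_force: 0.0
```

View pics/w0.png

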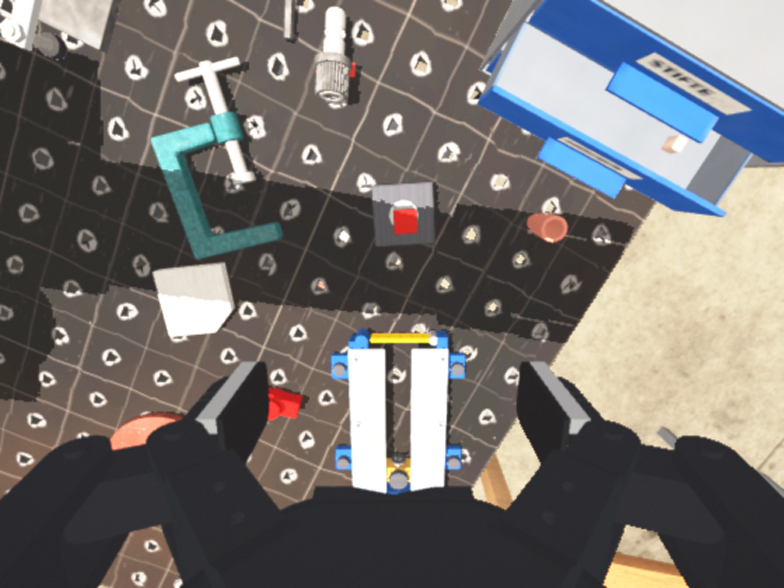

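The stud is at (404,215), with its red top at (405,221). The guarded mouth is at (402,340), with the plates' inner edges at u≈385 and 412. The brass stop is at (399,478). Now I'll fit these precisely.

```bash
cat > fx.py <<'E'
from h import *
def plates(p,K,W,s=560/784.):
    # inner plate edges per row: dark gap between white plates, subpixel by half level
    L=[];Rr=[];g=p.min(2).astype(float)
    return g
E
python3 - <<'E'
from h import *
p,d,K,W=load("wrist"); P=cloud(d,K,W)
pp=np.vstack
h=cv2.cvtColor(p,cv2.COLOR_RGB2HSV).astype(int)
red=((h[...,0]<8)|(h[...,0]>172))&(h[...,1]>150); red[:, :]&=True
m=np.zeros_like(red); m[140:175,275:305]=1
c=cv2.minAreaRect(np.argwhere(red&m)[:,::-1].astype(np.float32)); print(c)
bx=cv2.boxPoints(c); w=np.array([onplane(*b,.068,K,W)[:2] for b in bx]); print("top",w.mean(0),np.diff(w,axis=0).round(4), P[red&m][:,2].mean())
# foot: depth mask
f=(P[...,2]>.009)&(P[...,2]<.022); m2=np.zeros_like(f); m2[120:185,258:320]=1
c=cv2.minAreaRect(np.argwhere(f&m2)[:,::-1].astype(np.float32)); bx=cv2.boxPoints(c); w=np.array([onplane(*b,.016,K,W)[:2] for b in bx]); print("foot",c,w.mean(0)); e=np.diff(w,axis=0);print(np.linalg.norm(e,axis=1),np.degrees(np.arctan2(e[:,1],e[:,0])))
g=p.min(2).astype(float); out={k:[] for k in("lo","li","ri","ro")}
for v in range(255,345,3):
    r=g[v]; 
    dd=np.diff(r)
    for k,(a,b,s) in dict(lo=(240,262,1),li=(266,284,-1),ri=(285,303,1),ro=(310,328,-1)).items():
        x=np.arange(a,b); wgt=np.clip(s*dd[a:b],0,None); i=wgt.argmax(); sl=slice(max(i-2,0),i+3); u=(x[sl]*wgt[sl]).sum()/wgt[sl].sum()+.5
        out[k].append(onplane(u,v,.0225,K,W)[:2])
for k,a in out.items():
    a=np.array(a); q=np.polyfit(a[:,1],a[:,0],1)
    for _ in range(4):
        r=a[:,0]-np.polyval(q,a[:,1]); k2=abs(r)<max(.0008,2*np.median(abs(r))); q=np.polyfit(a[k2,1],a[k2,0],1)
    print(k,"angle",np.degrees(np.arctan2(-1,-q[0])).round(2),"x at y=.05,-.1:",np.polyval(q,[.05,-.1]).round(4),k2.sum())
for n,(u,v,z) in dict(hinge=(433,339,.016),guardL=(372,338,.016),plateL=(350,349,.0225),plateR=(448,349,.0225),stopscrew=(398,457,.012),stopface=(399,463,.02)).items(): print(n,onplane(u/1.4,v/1.4,z,K,W).round(4))
M=R.from_quat(ctrl.get_state()["tcp_rot"]).as_matrix(); print("tool y yaw",np.degrees(np.arctan2(M[1,1],M[0,1])),ctrl.get_state()["eef_pos"])
E
```

```text
((289.0, 158.0), (16.0, 16.0), 90.0)
top [0.45515598 0.16947202] [[ 0.0152  0.0029]
 [ 0.0032 -0.0151]
 [-0.0154 -0.003 ]] 0.06807834939527313
foot ((288.1517639160156, 152.42800903320312), (44.16382598876953, 44.28858947753906), 86.42366790771484) [0.45547283 0.16974262]
[0.04941948 0.04959592 0.05141382] [  14.39820057  -73.88735915 -165.44672595]
lo angle -78.88 x at y=.05,-.1: [0.4289 0.4584] 30
li angle -78.87 x at y=.05,-.1: [0.4624 0.4919] 30
ri angle -78.74 x at y=.05,-.1: [0.4856 0.5154] 30
ro angle -78.86 x at y=.05,-.1: [0.5193 0.5489] 30
hinge [0.5026 0.0678 0.016 ]
guardL [0.4495 0.0584 0.016 ]
plateL [0.4323 0.0472 0.0225]
plateR [0.5164 0.0636 0.0225]
stopscrew [ 0.4964 -0.0608  0.012 ]
stopface [ 0.4974 -0.0613  0.02  ]
tool y yaw 10.923958956884375 [0.45619087 0.13066569 0.22408102]
```

```bash
python3 -m inch '[{"slide":[2,0.4,3],"turn":-0.04,"grip":8.5},{"slide":[3.84,0.65,6],"turn":-0.077,"grip":8.5},{"slide":[3.84,0.65,10],"turn":-0.077,"grip":8.5},{"slide":[3.84,0.65,12.4],"turn":-0.077,"grip":8.5},{"slide":[3.84,0.65,12.4],"turn":-0.077,"grip":8.5},{"slide":[3.84,0.65,12.4],"turn":-0.077,"grip":8.5},{"slide":[3.84,0.65,12.4],"turn":-0.077,"grip":8.5}]'; python3 - <<'E'
from h import *
s=ctrl.get_state(); M=R.from_quat(s["tcp_rot"]).as_matrix(); print(s["eef_pos"],"yaw",np.degrees(np.arctan2(M[1,1],M[0,1])),"err in tool cm",(M.T@(np.array([.4553,.1696,.035])-s["eef_pos"])*100).round(2))
p,d,K,W=grab("wrist"); save("w1",p)
E
```

```text
time: 3.25
eef_pos: [0.457, 0.1695, 0.1011]
tcp_rot: [0.607, 0.795, 0.002, 0.002]
contact_force: [-0.6, -0.6, -0.1]
opening: 0.996
finger_force: 0.0
[0.45699412 0.16950245 0.10107324] yaw 15.292170992910625 err in tool cm [ 0.06 -0.21  6.61]
```

View pics/w1.png

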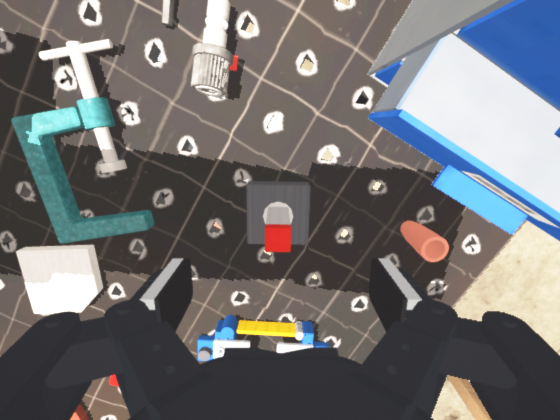

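The stud is square to the image, with its red top at (278,239). The fingers are symmetric about u≈280, so the tool is nearly centred on it.

```bash
python3 - <<'E'
from h import *
p,d,K,W=load("wrist"); h=cv2.cvtColor(p,cv2.COLOR_RGB2HSV).astype(int)
red=((h[...,0]<8)|(h[...,0]>172))&(h[...,1]>150); m=np.zeros_like(red); m[200:260,255:300]=1
P=cloud(d,K,W); top=red&m&(P[...,2]>.066); c=cv2.minAreaRect(np.argwhere(top)[:,::-1].astype(np.float32)); t=onplane(*c[0],.068,K,W); print(c,t)
s=ctrl.get_state(); M=R.from_quat(s["tcp_rot"]).as_matrix(); t[2]=.035
print(s["eef_pos"],(M.T@(t-s["eef_pos"])*100).round(2))
E
```

```text
((277.5, 239.0), (24.0, 25.0), 90.0) [0.45511314 0.17019094 0.068     ]
[0.45661275 0.16938954 0.10066763] [ 0.12 -0.16  6.57]
```

Descend, then close gently.

```bash
python3 -m inch '[{"slide":[0.1,-0.16,3],"turn":0,"grip":8.5},{"slide":[0.1,-0.16,5],"turn":0,"grip":8.5},{"slide":[0.1,-0.16,6.5],"turn":0,"grip":8.5},{"slide":[0.1,-0.16,6.5],"turn":0,"grip":8.5},{"slide":[0.1,-0.16,6.5],"turn":0,"grip":8.5},{"slide":[0.1,-0.16,6.5],"turn":0,"grip":4},{"slide":[0.1,-0.16,6.5],"turn":0,"grip":2},{"slide":[0.1,-0.16,6.5],"turn":0,"grip":1},{"slide":[0.1,-0.16,6.5],"turn":0,"grip":1},{"slide":[0.1,-0.16,6.5],"turn":0,"grip":1},{"slide":[0.1,-0.16,6.5],"turn":0,"grip":1},{"slide":[0.1,-0.16,6.5],"turn":0,"grip":1},{"slide":[0.1,-0.16,6.5],"turn":0,"grip":1}]' 60; python3 - <<'E'
from h import *
s=ctrl.get_state(); M=R.from_quat(s["tcp_rot"]).as_matrix(); print(s["eef_pos"],"yaw",np.degrees(np.arctan2(M[1,1],M[0,1])),s["contact_force"],s["opening"],M.round(4))
E
```

```text
time: 4.6
eef_pos: [0.4527, 0.1697, 0.0327]
tcp_rot: [0.607, 0.795, 0.0, 0.0]
contact_force: [0.7, 0.8, 3.9]
opening: 0.187
finger_force: 59.2
[0.45272671 0.16967744 0.03273924] yaw 15.294085606161715 [0.71161242 0.80774686 3.8730342 ] 0.18702617940908217 [[-2.638e-01  9.646e-01  9.000e-04]
 [ 9.646e-01  2.638e-01  2.000e-04]
 [-0.000e+00  1.000e-03 -1.000e+00]]
```

```bash
python3 -m inch '[{"slide":[0,0,-0.5],"turn":0,"grip":1},{"slide":[0,0,-1],"turn":0,"grip":1},{"slide":[-3,-0.3,-1],"turn":0.036,"grip":1},{"slide":[-6,-0.67,-1],"turn":0.072,"grip":1},{"slide":[-6,-0.67,-1],"turn":0.072,"grip":1},{"slide":[-6,-0.67,-1],"turn":0.072,"grip":1},{"slide":[-6,-0.67,-1],"turn":0.072,"grip":1},{"slide":[-6,-0.67,-1],"turn":0.072,"grip":1}]'; python3 - <<'E'
from h import *
s=ctrl.get_state(); M=R.from_quat(s["tcp_rot"]).as_matrix(); print(s["eef_pos"],"yaw",np.degrees(np.arctan2(M[1,1],M[0,1])),s["contact_force"],s["opening"])
p,d,K,W=grab("wrist"); save("w2",cv2.resize(p,(784,588),interpolation=cv2.INTER_CUBIC))
for n in("scene","side"): save(n+"2",grab(n)[0])
E
```

```text
time: 5.4
eef_pos: [0.4611, 0.1106, 0.0421]
tcp_rot: [0.634, 0.773, -0.0, -0.0]
contact_force: [-0.2, 0.6, -2.9]
opening: 0.179
finger_force: 58.7
[0.46106665 0.11058074 0.04207841] yaw 11.235286799207229 [-0.17434068  0.5565743  -2.93243188] 0.17924238244309562
```

View pics/w2.png

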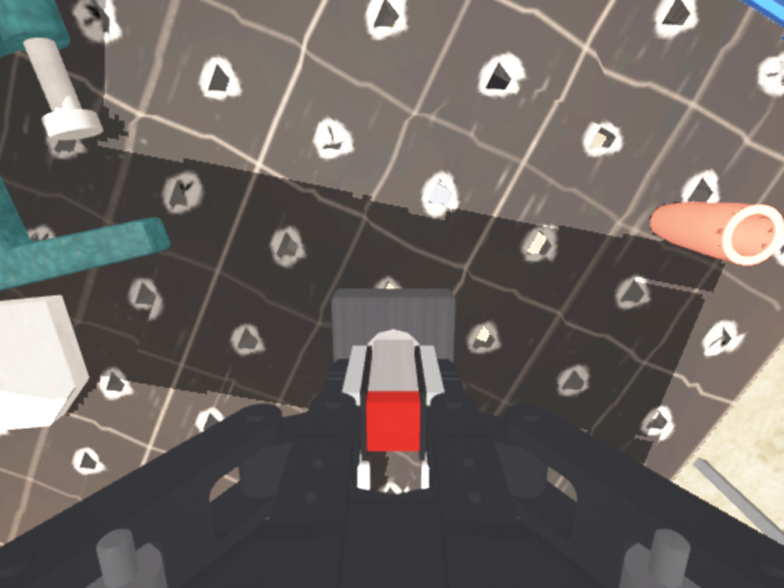

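The stud is held upright and square: foot from u=333 to 453 (centre 393, image centre 392), red top at (393,421). The hand hides the fixture here, so I'll cross-check the lateral alignment with the fixed cameras.

```bash
python3 - <<'E'
from h import *
p=load("scene")[0]; q=load("side")[0]
a=cv2.resize(p[190:260,245:355],(440*1,280),interpolation=cv2.INTER_CUBIC)
a=cv2.resize(p[190:260,245:355],None,fx=4,fy=4,interpolation=cv2.INTER_CUBIC)
b=cv2.resize(q[165:285,240:330],None,fx=4,fy=4,interpolation=cv2.INTER_CUBIC)
c=np.zeros((480,800,3),np.uint8); c[:280,:440]=a; c[:480,440:]=b; save("c3",c)
for n in("scene","side"):
    p,d,K,W=load(n); h=cv2.cvtColor(p,cv2.COLOR_RGB2HSV).astype(int);P=cloud(d,K,W)
    red=((h[...,0]<8)|(h[...,0]>172))&(h[...,1]>150)&(abs(P[...,0]-.462)<.03)&(abs(P[...,1]-.11)<.03)&(P[...,2]>.04)
    print(n,red.sum(),P[red].mean(0),np.argwhere(red).mean(0)[::-1])
s=ctrl.get_state(); print(s["eef_pos"])
E
```

```text
scene 12 [0.46373269 0.10330573 0.07571875] [261.75 197.25]
side 49 [0.46149034 0.10341919 0.07760735] [259.51020408 171.48979592]
[0.461341   0.11048648 0.04221887]
```

View pics/c3.png

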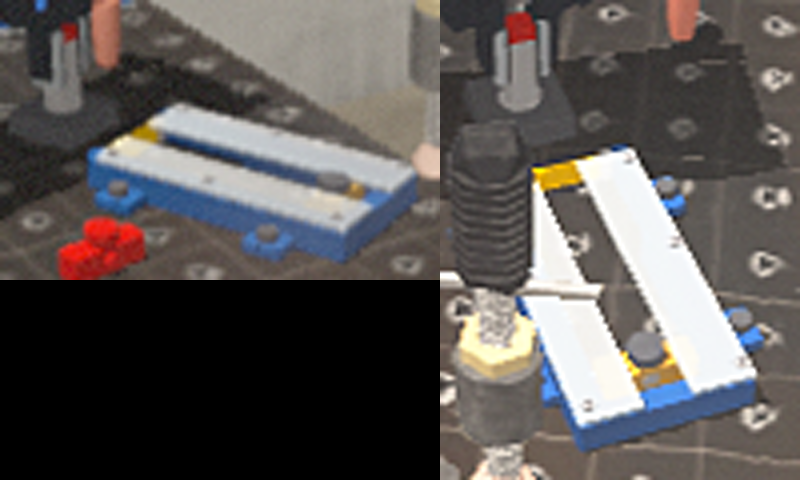

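```bash
python3 - <<'E'
from h import *
p,d,K,W=load("side"); g=p.min(2).astype(float)
f=np.array([.1935,-.9811]); n=np.array([.9811,.1935]); O=np.array([.4718,.061])
# right plate: inner & outer edges
for v in range(212,262,4):
    r=g[v]; dd=np.diff(r); o=[]
    uc=240+((585+640)/2-440)/4+(v-165-41)*(107/227)  # about right plate centre
    i0=int(240+(612-440)/4+(v-(165+160/4))*.47)
    for a,b,s in((i0-13,i0,1),(i0,i0+13,-1)):
        w=np.clip(s*dd[a:b],0,None); i=w.argmax(); sl=slice(max(i-2,0),i+3); u=(np.arange(a,b)[sl]*w[sl]).sum()/w[sl].sum()+.5
        q=onplane(u,v,.0225,K,W)[:2]-O; o+=[(q@f*1e3).round(1),(q@n*1e3).round(1)]
    print(v,o)
h=cv2.cvtColor(p,cv2.COLOR_RGB2HSV).astype(int);P=cloud(d,K,W)
red=((h[...,0]<8)|(h[...,0]>172))&(h[...,1]>150)&(abs(P[...,0]-.462)<.03)&(abs(P[...,1]-.11)<.03)&(P[...,2]>.04)
for v in sorted(set(np.nonzero(red)[0])):
    u=np.nonzero(red[v])[0]; print(v,u.min(),u.max(),((P[v,u][:,:2]-O)@n*1e3).round(1))
print("tcp lateral",(np.array([.4612,.1105])-O)@n*1e3)
E
```

```text
212 [np.float64(28.7), np.float64(6.1), np.float64(41.8), np.float64(43.7)]
216 [np.float64(42.9), np.float64(10.6), np.float64(54.2), np.float64(43.2)]
220 [np.float64(55.3), np.float64(10.6), np.float64(66.7), np.float64(43.3)]
224 [np.float64(67.4), np.float64(10.4), np.float64(78.8), np.float64(43.2)]
228 [np.float64(79.3), np.float64(10.4), np.float64(90.9), np.float64(43.9)]
232 [np.float64(90.9), np.float64(10.4), np.float64(102.4), np.float64(43.3)]
236 [np.float64(102.4), np.float64(10.4), np.float64(113.8), np.float64(43.1)]
240 [np.float64(113.6), np.float64(10.5), np.float64(125.1), np.float64(43.3)]
244 [np.float64(124.4), np.float64(9.9), np.float64(136.1), np.float64(43.4)]
248 [np.float64(135.4), np.float64(10.2), np.float64(147.1), np.float64(43.7)]
252 [np.float64(146.0), np.float64(10.2), np.float64(157.5), np.float64(43.2)]
256 [np.float64(156.4), np.float64(10.2), np.float64(168.0), np.float64(43.2)]
260 [np.float64(166.6), np.float64(10.2), np.float64(173.5), np.float64(29.8)]
168 259 261 [1.3 2.5 4.3]
169 256 262 [-11.4  -5.   -3.1  -0.4   1.6   3.7   5.4]
170 256 262 [-11.7  -6.   -3.4  -1.2   0.3   2.5   4. ]
171 256 263 [-11.   -6.2  -4.4  -2.6  -0.2   1.7   3.2   5.1]
172 257 263 [-7.7 -5.6 -3.9 -1.6  0.4  2.6  4.8]
173 257 263 [-9.1 -6.  -4.1 -2.5  0.2  2.4  4.1]
174 257 263 [-9.4 -7.1 -4.2 -2.1 -0.3  2.5  4.2]
175 257 259 [-9.3 -6.8 -3.8]
tcp lateral -0.8214099999999973
```

```bash
cat > st.py <<'E'
from h import *
s=ctrl.get_state(); M=R.from_quat(s["tcp_rot"]).as_matrix(); f=np.array([.1935,-.9811]); n=np.array([.9811,.1935]); O=np.array([.4718,.061])
q=s["eef_pos"][:2]-O; c=s["contact_force"]
print("t %.2f depth %.1f lat %.2f z %.2f yaw %.2f | F along %.1f lat %.1f z %.1f | mz %s open %.3f"%(s["time"],q@f*1e3,q@n*1e3,s["eef_pos"][2]*1e3,np.degrees(np.arctan2(M[1,1],M[0,1])),c[:2]@f,c[:2]@n,c[2],s["wrist_torque"].round(2),s["opening"]))
E
python3 -m inch '[{"slide":[0,0.07,0.4],"turn":0,"grip":1},{"slide":[0,0.07,0.8],"turn":0,"grip":1},{"slide":[0,0.07,0.87],"turn":0,"grip":1},{"slide":[0,0.07,0.87],"turn":0,"grip":1},{"slide":[0,0.07,0.87],"turn":0,"grip":1}]'; python3 st.py
```

```text
time: 6.05
eef_pos: [0.4623, 0.11, 0.0335]
tcp_rot: [0.635, 0.773, -0.0, -0.0]
contact_force: [-1.0, -0.2, -3.6]
opening: 0.185
finger_force: 58.7
t 6.05 depth -50.0 lat 0.12 z 33.54 yaw 11.17 | F along 0.0 lat -1.0 z -3.6 | mz [0.03 0.   0.06] open 0.185
```

```bash
python3 -m inch '[{"slide":[-0.7,0,0],"turn":0,"grip":1},{"slide":[-1.4,0,0],"turn":0,"grip":1},{"slide":[-2,0,0],"turn":0,"grip":1},{"slide":[-2.3,0,0],"turn":0,"grip":1},{"slide":[-2.6,0,0],"turn":0,"grip":1},{"slide":[-2.9,0,0],"turn":0,"grip":1}]'; python3 st.py; python3 -m inch '[{"slide":[-0.3,0,0],"turn":0,"grip":1},{"slide":[-0.6,0,0],"turn":0,"grip":1},{"slide":[-0.9,0,0],"turn":0,"grip":1}]'; python3 st.py
```

```text
time: 6.65
eef_pos: [0.4675, 0.0828, 0.0339]
tcp_rot: [0.635, 0.772, 0.001, -0.002]
contact_force: [-2.3, 7.0, 0.4]
opening: 0.178
finger_force: 59.4
t 6.65 depth -22.2 lat 0.01 z 33.87 yaw 11.09 | F along -7.3 lat -0.9 z 0.4 | mz [1.55 0.29 0.22] open 0.178
time: 6.95
eef_pos: [0.4693, 0.0752, 0.0351]
tcp_rot: [0.636, 0.772, 0.001, -0.003]
contact_force: [-5.8, 11.9, 11.1]
opening: 0.177
finger_force: 61.6
t 6.95 depth -14.4 lat 0.27 z 35.14 yaw 11.06 | F along -12.8 lat -3.4 z 11.1 | mz [2.06 1.06 0.13] open 0.177
```

```bash
python3 -m inch '[{"slide":[0,0,-0.06],"turn":0,"grip":1},{"slide":[-0.2,0,-0.06],"turn":0,"grip":1}]'; python3 st.py;  python3 -m inch '[{"slide":[-0.25,0,0],"turn":0,"grip":1},{"slide":[-0.5,0,0],"turn":0,"grip":1}]'; python3 st.py
```

```text
time: 7.15
eef_pos: [0.4696, 0.0732, 0.0355]
tcp_rot: [0.636, 0.772, 0.001, -0.003]
contact_force: [-5.0, 11.4, 9.0]
opening: 0.18
finger_force: 61.3
t 7.15 depth -12.4 lat 0.19 z 35.47 yaw 11.08 | F along -12.2 lat -2.7 z 9.0 | mz [2.06 0.94 0.19] open 0.180
time: 7.35
eef_pos: [0.4707, 0.0682, 0.036]
tcp_rot: [0.635, 0.772, 0.001, -0.003]
contact_force: [-5.6, 10.0, 12.1]
opening: 0.179
finger_force: 62.3
t 7.35 depth -7.3 lat 0.29 z 36.03 yaw 11.09 | F along -10.9 lat -3.5 z 12.1 | mz [1.9  1.18 0.14] open 0.179
```

```bash
cat > tilt.py <<'E'
from h import *
p,d,K,W=grab("wrist"); P=cloud(d,K,W); s=ctrl.get_state()
M=R.from_quat(s["tcp_rot"]).as_matrix(); Q=(P-s["eef_pos"])@M
m=(abs(Q[...,1])<.022)&(Q[...,0]>.012)&(Q[...,0]<.0235)&(P[...,2]>.006)&(P[...,2]<.03)
q=Q[m]; print("foot pts",m.sum()); 
if m.sum()>20:
    A=np.c_[q[:,0],q[:,1],np.ones(len(q))]; c=np.linalg.lstsq(A,P[m][:,2],rcond=None)[0]; print("slope x,y",c[:2].round(3),"z at axis %.1f, at rear %.1f"%(c[2]*1e3,(c[2]+.025*c[0])*1e3))
h=cv2.cvtColor(p,cv2.COLOR_RGB2HSV).astype(int)
r=((h[...,0]<8)|(h[...,0]>172))&(h[...,1]>150)&(abs(Q[...,1])<.012)&(abs(Q[...,0])<.02)
print("red",r.sum(),(np.percentile(Q[r],[2,50,98],axis=0)*1e3).round(1).tolist())
save("w_last",p)
E
python3 tilt.py
```

```text
foot pts 1413
slope x,y [ 0.159 -0.007] z at axis 20.4, at rear 24.4
red 1541 [[-8.0, -7.6, -37.2], [2.9, -0.3, -34.9], [8.6, 7.4, -30.8]]
```

View pics/w_last.png

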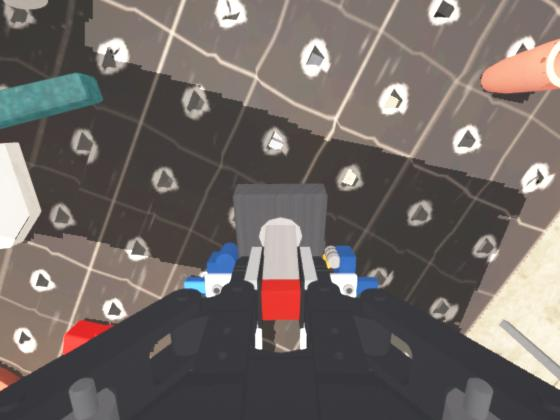

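The foot has pitched 9° in the pads (rear at z 24 mm), because gripping across y leaves it free to pivot. I'll back out, set the stud down, and regrip with the fingers closing along the slot.

```bash
python3 -m inch '[{"slide":[0.5,0,-0.05],"turn":0,"grip":1},{"slide":[1,0,-0.1],"turn":0,"grip":1},{"slide":[1.7,0,-0.1],"turn":0,"grip":1},{"slide":[2.5,0,-0.1],"turn":0,"grip":1},{"slide":[3.3,0,-0.1],"turn":0,"grip":1},{"slide":[4.1,0,-0.1],"turn":0,"grip":1},{"slide":[4.8,0,-0.1],"turn":0,"grip":1},{"slide":[5.3,0,-0.1],"turn":0,"grip":1},{"slide":[5.3,0,-0.1],"turn":0,"grip":1}]' 20; python3 st.py; python3 -m inch '[{"slide":[0,0,0.1],"turn":0,"grip":1},{"slide":[0,0,0.2],"turn":0,"grip":1},{"slide":[0,0,0.3],"turn":0,"grip":1},{"slide":[0,0,0.3],"turn":0,"grip":1},{"slide":[0,0,0.3],"turn":0,"grip":1.9},{"slide":[0,0,0.3],"turn":0,"grip":2.2},{"slide":[0,0,0.3],"turn":0,"grip":2.2},{"slide":[0,0,0.3],"turn":0,"grip":2.2}]' 20;python3 st.py; python3 tilt.py; python3 -c "
from h import *
print(ctrl.get_state()['qpos'])"
```

```text
time: 8.3
eef_pos: [0.4609, 0.1188, 0.0355]
tcp_rot: [0.635, 0.773, 0.001, -0.0]
contact_force: [-0.1, 0.3, 2.0]
opening: 0.182
finger_force: 60.7
t 8.30 depth -58.8 lat 0.47 z 35.52 yaw 11.20 | F along -0.3 lat -0.0 z 2.0 | mz [ 0.01 -0.07  0.03] open 0.182
time: 9.1
eef_pos: [0.4601, 0.1179, 0.0316]
tcp_rot: [0.635, 0.772, -0.0, -0.001]
contact_force: [-0.6, -0.7, 0.7]
opening: 0.26
finger_force: 0.0
t 9.10 depth -58.1 lat -0.45 z 31.59 yaw 11.15 | F along 0.6 lat -0.7 z 0.7 | mz [-0.    0.05 -0.03] open 0.260
foot pts 1317
slope x,y [0.283 0.01 ] z at axis 11.9, at rear 18.9
red 1390 [[5.8, -6.9, -37.0], [12.9, 1.2, -35.7], [19.7, 9.0, -34.5]]
[ 3.66250298e-02  1.21210476e-01  2.18433623e+00  2.39414420e-04
  8.37249385e-01 -1.58245861e-01]
```

```bash
python3 -m inch '[{"slide":[0,0,0],"turn":0,"grip":5},{"slide":[0,0,-2],"turn":0,"grip":8.5},{"slide":[0,0,-5],"turn":0,"grip":8.5},{"slide":[0.6,0.1,-7.5],"turn":-0.15,"grip":8.5},{"slide":[1.3,0.1,-8],"turn":-0.3,"grip":8.5},{"slide":[1.3,0.1,-8],"turn":-0.6,"grip":8.5},{"slide":[1.3,0.1,-8],"turn":-1.57,"grip":8.5},{"slide":[1.3,0.1,-8],"turn":-1.57,"grip":8.5},{"slide":[1.3,0.1,-8],"turn":-1.57,"grip":8.5},{"slide":[1.3,0.1,-8],"turn":-1.57,"grip":8.5},{"slide":[1.3,0.1,-8],"turn":-1.57,"grip":8.5},{"slide":[1.3,0.1,-8],"turn":-1.57,"grip":8.5},{"slide":[1.3,0.1,-8],"turn":-1.57,"grip":8.5},{"slide":[1.3,0.1,-8],"turn":-1.57,"grip":8.5},{"slide":[1.3,0.1,-8],"turn":-1.57,"grip":8.5},{"slide":[1.3,0.1,-8],"turn":-1.57,"grip":8.5},{"slide":[1.3,0.1,-8],"turn":-1.57,"grip":8.5}]' 20;python3 st.py; cat > look.py <<'E'
from h import *
p,d,K,W=grab("wrist"); s=ctrl.get_state(); M=R.from_quat(s["tcp_rot"]).as_matrix()
h=cv2.cvtColor(p,cv2.COLOR_RGB2HSV).astype(int); P=cloud(d,K,W); Q=(P-s["eef_pos"])@M
r=((h[...,0]<8)|(h[...,0]>172))&(h[...,1]>150)&(abs(P[...,2]-.068)<.004)&(np.hypot(Q[...,0],Q[...,1])<.05)
c=cv2.minAreaRect(np.argwhere(r)[:,::-1].astype(np.float32)); t=onplane(*c[0],.068,K,W)
print("top",c,t.round(4),"tool cm",(M.T@(t-s["eef_pos"])*100).round(2), "flat z 2/98%",np.percentile(P[r][:,2],[2,98]).round(4))
f=(P[...,2]>.006)&(P[...,2]<.024)&(np.hypot(P[...,0]-t[0],P[...,1]-t[1])<.045)
c=cv2.minAreaRect(np.argwhere(f)[:,::-1].astype(np.float32)); w=np.array([onplane(*b,.016,K,W)[:2] for b in cv2.boxPoints(c)]); e=np.diff(w,axis=0)
print("foot",w.mean(0).round(4),np.linalg.norm(e,axis=1).round(4),np.degrees(np.arctan2(e[:,1],e[:,0])).round(1))
save("look",p)
E
python3 look.py
```

```text
time: 10.85
eef_pos: [0.4591, 0.1309, 0.1121]
tcp_rot: [-0.096, 0.995, 0.0, -0.0]
contact_force: [0.5, 0.1, -0.1]
opening: 0.995
finger_force: 0.0
t 10.85 depth -71.0 lat 1.08 z 112.15 yaw 101.06 | F along 0.0 lat 0.5 z -0.1 | mz [ 0.   -0.01 -0.02] open 0.995
top ((280.0, 231.0), (24.0, 24.0), 90.0) [0.4571 0.1308 0.068 ] tool cm [0.2  0.03 4.42] flat z 2/98% [0.0653 0.0688]
foot [0.4571 0.1307] [0.0504 0.048  0.0504] [-170.5  101.1   12.6]
```

```bash
python3 -m inch '[{"slide":[0.2,0.03,3],"turn":0,"grip":8.5},{"slide":[0.2,0.03,6],"turn":0,"grip":8.5},{"slide":[0.2,0.03,7.7],"turn":0,"grip":8.5},{"slide":[0.2,0.03,7.8],"turn":0,"grip":8.5},{"slide":[0.2,0.03,7.8],"turn":0,"grip":8.5},{"slide":[0.2,0.03,7.8],"turn":0,"grip":4},{"slide":[0.2,0.03,7.8],"turn":0,"grip":2},{"slide":[0.2,0.03,7.8],"turn":0,"grip":1},{"slide":[0.2,0.03,7.8],"turn":0,"grip":1},{"slide":[0.2,0.03,7.8],"turn":0,"grip":1},{"slide":[0.2,0.03,7.8],"turn":0,"grip":1},{"slide":[0.2,0.03,7.8],"turn":0,"grip":1},{"slide":[0.2,0.03,7.8],"turn":0,"grip":1}]' 90;python3 st.py; python3 -c "
from h import *
p,d,K,W=grab('wrist'); s=ctrl.get_state(); M=R.from_quat(s['tcp_rot']).as_matrix()
h=cv2.cvtColor(p,cv2.COLOR_RGB2HSV).astype(int); P=cloud(d,K,W); Q=(P-s['eef_pos'])@M
r=((h[...,0]<8)|(h[...,0]>172))&(h[...,1]>150)&(abs(P[...,2]-.068)<.004)&(np.hypot(Q[...,0],Q[...,1])<.03)
print((np.percentile(Q[r],[2,50,98],axis=0)*1e3).round(1))"
```

```text
time: 12.2
eef_pos: [0.4575, 0.1306, 0.0347]
tcp_rot: [-0.097, 0.995, -0.0, 0.0]
contact_force: [-0.3, -0.9, 4.2]
opening: 0.176
finger_force: 88.2
t 12.20 depth -71.1 lat -0.53 z 34.69 yaw 101.14 | F along 0.9 lat -0.5 z 4.2 | mz [-0.31  0.19  0.03] open 0.176
[[ -8.8  -6.9 -34.1]
 [  0.3   0.4 -32.7]
 [  7.2   7.9 -29.8]]
```

```bash
python3 -m inch '[{"slide":[-0.07,0,-0.1],"turn":0,"grip":1},{"slide":[-0.07,-0.7,-0.15],"turn":0,"grip":1},{"slide":[-0.07,-1.5,-0.15],"turn":0,"grip":1},{"slide":[-0.07,-2.4,-0.15],"turn":0,"grip":1},{"slide":[-0.07,-3.3,-0.15],"turn":0,"grip":1},{"slide":[-0.07,-3.9,-0.15],"turn":0,"grip":1},{"slide":[-0.07,-4,-0.15],"turn":0,"grip":1},{"slide":[-0.07,-4,-0.15],"turn":0,"grip":1}]';python3 st.py;python3 -m inch '[{"slide":[0,-0.3,0],"turn":0,"grip":1},{"slide":[0,-0.6,0],"turn":0,"grip":1},{"slide":[0,-0.9,0],"turn":0,"grip":1},{"slide":[0,-1.2,0],"turn":0,"grip":1}]';python3 st.py
```

```text
time: 13.05
eef_pos: [0.4656, 0.0913, 0.0357]
tcp_rot: [-0.097, 0.995, 0.0, -0.0]
contact_force: [0.2, -0.3, -2.9]
opening: 0.178
finger_force: 87.8
t 13.05 depth -30.9 lat -0.18 z 35.73 yaw 101.08 | F along 0.3 lat 0.2 z -2.9 | mz [-0.05  0.05 -0.02] open 0.178
time: 13.45
eef_pos: [0.4671, 0.082, 0.0358]
tcp_rot: [-0.096, 0.995, 0.003, -0.001]
contact_force: [-1.6, 9.7, -2.9]
opening: 0.179
finger_force: 88.2
t 13.45 depth -21.5 lat -0.58 z 35.75 yaw 101.05 | F along -9.8 lat 0.3 z -2.9 | mz [1.89 0.36 0.27] open 0.179
```

```bash
python3 -m inch '[{"slide":[-0.05,-0.3,0],"turn":0,"grip":1},{"slide":[-0.05,-0.6,0],"turn":0,"grip":1},{"slide":[-0.05,-0.9,0],"turn":0,"grip":1},{"slide":[-0.05,-1.2,0],"turn":0,"grip":1}]';python3 st.py; python3 -m inch '[{"slide":[0,-0.3,0],"turn":0,"grip":1},{"slide":[0,-0.6,0],"turn":0,"grip":1},{"slide":[0,-0.9,0],"turn":0,"grip":1}]';python3 st.py
```

```text
time: 13.85
eef_pos: [0.468, 0.0697, 0.0349]
tcp_rot: [-0.097, 0.995, 0.002, -0.003]
contact_force: [-4.9, 3.2, -1.1]
opening: 0.175
finger_force: 88.4
t 13.85 depth -9.2 lat -2.00 z 34.91 yaw 101.11 | F along -4.1 lat -4.1 z -1.1 | mz [0.9  0.81 0.02] open 0.175
time: 14.15
eef_pos: [0.4705, 0.0599, 0.0349]
tcp_rot: [-0.097, 0.995, 0.001, -0.002]
contact_force: [-3.6, 1.4, -3.8]
opening: 0.179
finger_force: 88.0
t 14.15 depth 0.9 lat -1.46 z 34.88 yaw 101.14 | F along -2.1 lat -3.2 z -3.8 | mz [0.27 0.69 0.02] open 0.179
```

```bash
python3 -m inch '[{"slide":[-0.12,-0.1,0],"turn":0,"grip":1},{"slide":[-0.12,-0.4,0],"turn":0,"grip":1},{"slide":[-0.12,-0.8,0],"turn":0,"grip":1},{"slide":[-0.12,-1.1,0],"turn":0,"grip":1}]';python3 st.py; python3 -m inch '[{"slide":[0,-0.4,0],"turn":0,"grip":1},{"slide":[0,-0.8,0],"turn":0,"grip":1},{"slide":[0,-1.2,0],"turn":0,"grip":1}]';python3 st.py
```

```text
time: 14.55
eef_pos: [0.476, 0.0483, 0.0358]
tcp_rot: [-0.097, 0.995, -0.0, 0.0]
contact_force: [-2.7, 0.6, -3.9]
opening: 0.175
finger_force: 88.1
t 14.55 depth 13.3 lat 1.69 z 35.81 yaw 101.13 | F along -1.1 lat -2.6 z -3.9 | mz [ 0.2   0.54 -0.03] open 0.175
time: 14.85
eef_pos: [0.4784, 0.0365, 0.0359]
tcp_rot: [-0.097, 0.995, -0.0, 0.0]
contact_force: [-1.7, 0.3, -3.5]
opening: 0.174
finger_force: 88.1
t 14.85 depth 25.3 lat 1.72 z 35.89 yaw 101.13 | F along -0.6 lat -1.7 z -3.5 | mz [ 0.13  0.41 -0.02] open 0.174
```

```bash
python3 -m inch '[{"slide":[0.12,0,0],"turn":0,"grip":1},{"slide":[0.12,0,0],"turn":0,"grip":1}]';python3 st.py; python3 -c "
from h import *
for i in range(4):
    import subprocess; ctrl.read_camera('side'); s=ctrl.get_state(); print(s['eef_pos'].round(5),s['contact_force'].round(1))"
```

```text
time: 15.05
eef_pos: [0.4772, 0.0362, 0.0359]
tcp_rot: [-0.097, 0.995, -0.0, 0.0]
contact_force: [-1.9, -0.5, -3.5]
opening: 0.176
finger_force: 88.2
t 15.05 depth 25.3 lat 0.50 z 35.92 yaw 101.11 | F along 0.1 lat -1.9 z -3.5 | mz [-0.26  0.37 -0.08] open 0.176
[0.47718 0.0364  0.0359 ] [-1.8 -1.  -3.1]
[0.47715 0.03652 0.0359 ] [-1.1 -1.2 -3.4]
[0.47715 0.03661 0.03593] [-1.7 -0.6 -3.2]
[0.47708 0.03668 0.03588] [-1.5 -2.2 -3.7]
```

```bash
python3 -m inch '[{"slide":[0,-0.4,0],"turn":0,"grip":1},{"slide":[0,-0.8,0],"turn":0,"grip":1},{"slide":[0,-1.2,0],"turn":0,"grip":1}]';python3 st.py; python3 -m inch '[{"slide":[0,-0.4,0],"turn":0,"grip":1},{"slide":[0,-0.8,0],"turn":0,"grip":1},{"slide":[0,-1.2,0],"turn":0,"grip":1}]';python3 st.py
```

```text
time: 15.55
eef_pos: [0.4793, 0.0248, 0.0357]
tcp_rot: [-0.097, 0.995, 0.0, 0.0]
contact_force: [-1.9, 0.7, -3.4]
opening: 0.178
finger_force: 88.2
t 15.55 depth 36.9 lat 0.36 z 35.72 yaw 101.14 | F along -1.0 lat -1.7 z -3.4 | mz [ 0.08  0.31 -0.01] open 0.178
time: 15.85
eef_pos: [0.4816, 0.0128, 0.0357]
tcp_rot: [-0.097, 0.995, -0.0, -0.0]
contact_force: [-3.0, 0.4, -3.5]
opening: 0.179
finger_force: 88.2
t 15.85 depth 49.1 lat 0.27 z 35.71 yaw 101.12 | F along -1.0 lat -2.8 z -3.5 | mz [ 0.08  0.39 -0.04] open 0.179
```

```bash
python3 -m inch '[{"slide":[0,-0.4,0],"turn":0,"grip":1},{"slide":[0,-0.8,0],"turn":0,"grip":1},{"slide":[0,-1.2,0],"turn":0,"grip":1},{"slide":[0,-1.6,0],"turn":0,"grip":1},{"slide":[0,-2,0],"turn":0,"grip":1},{"slide":[0,-2.4,0.05],"turn":0,"grip":1}]';python3 st.py; python3 -m inch '[{"slide":[0,-0.3,0],"turn":0,"grip":1},{"slide":[0,-0.6,0],"turn":0,"grip":1},{"slide":[0,-0.8,0],"turn":0,"grip":1}]';python3 st.py
```

```text
time: 16.45
eef_pos: [0.4863, -0.0107, 0.0353]
tcp_rot: [-0.097, 0.995, -0.0, 0.0]
contact_force: [-1.4, 0.3, -3.4]
opening: 0.178
finger_force: 88.2
t 16.45 depth 73.1 lat 0.34 z 35.29 yaw 101.13 | F along -0.6 lat -1.3 z -3.4 | mz [0.04 0.33 0.08] open 0.178
time: 16.75
eef_pos: [0.4877, -0.0184, 0.0352]
tcp_rot: [-0.097, 0.995, -0.0, -0.0]
contact_force: [-1.8, 0.9, -3.7]
opening: 0.18
finger_force: 88.2
t 16.75 depth 81.0 lat 0.26 z 35.21 yaw 101.12 | F along -1.2 lat -1.6 z -3.7 | mz [0.06 0.33 0.06] open 0.180
```

```bash
for i in 1; do python3 -m inch '[{"slide":[0,-0.15,0],"turn":0,"grip":1},{"slide":[0,-0.3,0],"turn":0,"grip":1},{"slide":[0,-0.45,0],"turn":0,"grip":1}]'; python3 st.py; python3 -m inch '[{"slide":[0,-0.15,0],"turn":0,"grip":1},{"slide":[0,-0.3,0],"turn":0,"grip":1}]'; python3 st.py;  done | grep depth
```

```text
t 17.05 depth 85.5 lat 0.56 z 35.40 yaw 101.12 | F along 0.0 lat -0.0 z -3.8 | mz [ 0.07  0.16 -0.03] open 0.179
t 17.25 depth 88.5 lat 0.58 z 35.39 yaw 101.13 | F along -0.7 lat -0.1 z -2.7 | mz [0.02 0.14 0.06] open 0.173
```

```bash
(python3 -m inch '[{"slide":[0,-0.15,0],"turn":0,"grip":1},{"slide":[0,-0.3,0],"turn":0,"grip":1}]'; python3 st.py) | grep depth
```

```text
t 17.45 depth 91.5 lat 0.54 z 35.38 yaw 101.12 | F along -0.2 lat -0.2 z -3.7 | mz [ 0.03 -0.06 -0.02] open 0.175
```

```bash
(python3 -m inch '[{"slide":[0,-0.15,0],"turn":0,"grip":1},{"slide":[0,-0.3,0],"turn":0,"grip":1}]'; python3 st.py) | grep depth
```

```text
t 17.65 depth 94.4 lat 0.45 z 35.34 yaw 101.13 | F along 0.2 lat -0.1 z -3.0 | mz [0.05 0.03 0.  ] open 0.179
```

```bash
(python3 -m inch '[{"slide":[0,-0.12,0],"turn":0,"grip":1},{"slide":[0,-0.24,0],"turn":0,"grip":1}]'; python3 st.py) | grep depth
```

```text
t 17.85 depth 96.8 lat 0.31 z 35.26 yaw 101.12 | F along 0.7 lat -0.6 z -3.7 | mz [ 0.07  0.04 -0.01] open 0.173
```

```bash
(python3 -m inch '[{"slide":[0,-0.12,0],"turn":0,"grip":1},{"slide":[0,-0.24,0],"turn":0,"grip":1}]'; python3 st.py) | grep depth
```

```text
t 18.05 depth 99.1 lat 0.25 z 35.23 yaw 101.13 | F along 0.1 lat 0.4 z -2.9 | mz [-0.04 -0.    0.05] open 0.179
```

```bash
(python3 -m inch '[{"slide":[0,-0.12,0],"turn":0,"grip":1},{"slide":[0,-0.2,0],"turn":0,"grip":1}]'; python3 st.py) | grep depth
```

```text
t 18.25 depth 101.1 lat 0.26 z 35.23 yaw 101.12 | F along -0.0 lat 0.3 z -3.7 | mz [-0.02  0.06 -0.07] open 0.180
```

```bash
(python3 -m inch '[{"slide":[0,-0.1,0],"turn":0,"grip":1},{"slide":[0,-0.2,0],"turn":0,"grip":1}]'; python3 st.py) | grep depth
```

```text
t 18.45 depth 103.1 lat 0.23 z 35.21 yaw 101.13 | F along 0.8 lat 0.9 z -3.0 | mz [-0.04 -0.02  0.04] open 0.176
```

```bash
(python3 -m inch '[{"slide":[0,-0.1,0],"turn":0,"grip":1},{"slide":[0,-0.2,0],"turn":0,"grip":1}]'; python3 st.py) | grep depth
```

```text
t 18.65 depth 103.5 lat 0.20 z 35.30 yaw 101.03 | F along -8.3 lat 1.2 z 1.1 | mz [1.57 0.12 0.01] open 0.175
```

Contact with the screw. I'll bring it to about 12 N.

```bash
(python3 -m inch '[{"slide":[0,-0.05,0],"turn":0,"grip":1},{"slide":[0,-0.08,0],"turn":0,"grip":1}]'; python3 st.py) | grep depth
```

```text
t 18.85 depth 103.6 lat 0.20 z 35.34 yaw 101.02 | F along -10.0 lat -0.1 z 0.7 | mz [1.7  0.14 0.05] open 0.179
```

```bash
(python3 -m inch '[{"slide":[0,-0.06,0],"turn":0,"grip":1},{"slide":[0,-0.06,0],"turn":0,"grip":1}]'; python3 st.py) | grep depth
```

```text
t 19.05 depth 103.6 lat 0.21 z 35.39 yaw 101.01 | F along -10.6 lat 1.4 z 2.2 | mz [1.88 0.16 0.04] open 0.176
```

```bash
(python3 -m inch '[{"slide":[0,-0.07,0],"turn":0,"grip":1},{"slide":[0,-0.07,0],"turn":0,"grip":1}]'; python3 st.py;python3 -m inch '[{"slide":[0,-0.03,0],"turn":0,"grip":1},{"slide":[0,-0.03,0],"turn":0,"grip":1},{"slide":[0,-0.03,0],"turn":0,"grip":1},{"slide":[0,-0.03,0],"turn":0,"grip":1}]'; python3 st.py ) | grep depth
```

```text
t 19.25 depth 103.8 lat 0.22 z 35.45 yaw 100.98 | F along -11.5 lat 1.5 z 2.5 | mz [2.28 0.27 0.07] open 0.175
t 19.65 depth 103.8 lat 0.21 z 35.45 yaw 100.98 | F along -12.0 lat -0.3 z 3.7 | mz [2.38 0.23 0.06] open 0.179
```

```bash
(python3 -m inch '[{"slide":[0,-0.04,0],"turn":0,"grip":1},{"slide":[0,-0.04,0],"turn":0,"grip":1},{"slide":[0,-0.04,0],"turn":0,"grip":1},{"slide":[0,-0.04,0],"turn":0,"grip":1},{"slide":[0,-0.04,0],"turn":0,"grip":1},{"slide":[0,-0.04,0],"turn":0,"grip":1},{"slide":[0,-0.04,0],"turn":0,"grip":1}]'; python3 st.py;python3 -m inch '[{"slide":[0,0.1,0],"turn":0,"grip":1},{"slide":[0,0.2,0],"turn":0,"grip":1},{"slide":[0,0.25,0],"turn":0,"grip":1},{"slide":[0,0.25,0],"turn":0,"grip":1}]'; python3 st.py ) | grep depth
```

```text
t 20.35 depth 103.8 lat 0.22 z 35.48 yaw 100.97 | F along -13.9 lat 2.1 z 4.1 | mz [2.68 0.28 0.02] open 0.181
t 20.75 depth 103.4 lat 0.19 z 35.32 yaw 101.07 | F along -7.1 lat 0.9 z 0.5 | mz [1.28 0.15 0.07] open 0.176
```

```bash
(python3 -m inch '[{"slide":[0,0.1,0],"turn":0,"grip":1},{"slide":[0,0.18,0.03],"turn":0,"grip":1},{"slide":[0,0.18,0.03],"turn":0,"grip":1}]'; python3 st.py )| grep depth
```

```text
t 21.05 depth 103.2 lat 0.20 z 34.88 yaw 101.13 | F along -3.2 lat 0.5 z -2.3 | mz [0.59 0.08 0.04] open 0.178
```

```bash
(python3 -m inch '[{"slide":[0,0.04,0.05],"turn":0,"grip":1},{"slide":[0,0.04,0.07],"turn":0,"grip":1},{"slide":[0,0.04,0.07],"turn":0,"grip":1}]' 20; python3 st.py;python3 -m inch '[{"slide":[0,0,0],"turn":0,"grip":1.7},{"slide":[0,0,0],"turn":0,"grip":2},{"slide":[0,0,0],"turn":0,"grip":2.4},{"slide":[0,0,0],"turn":0,"grip":2.8},{"slide":[0,0,0],"turn":0,"grip":3.2},{"slide":[0,0,0],"turn":0,"grip":3.2}]' 20; python3 st.py )| grep depth
python3 - <<'E'
from h import *
p,d,K,W=grab("wrist"); s=ctrl.get_state(); M=R.from_quat(s["tcp_rot"]).as_matrix()
h=cv2.cvtColor(p,cv2.COLOR_RGB2HSV).astype(int); P=cloud(d,K,W); Q=(P-s["eef_pos"])@M
r=((h[...,0]<8)|(h[...,0]>172))&(h[...,1]>150)&(abs(P[...,2]-.068)<.005)&(np.hypot(Q[...,0],Q[...,1])<.03)
print((np.percentile(Q[r],[2,50,98],axis=0)*1e3).round(1))
E
```

```text
t 21.35 depth 103.3 lat 0.29 z 34.68 yaw 101.12 | F along -2.7 lat -2.5 z 4.0 | mz [ 0.62  0.44 -0.02] open 0.172
t 21.95 depth 103.2 lat 0.33 z 34.26 yaw 101.13 | F along -0.2 lat -0.1 z -0.7 | mz [-0.04  0.01  0.03] open 0.374
[[ -8.2  -7.  -34.1]
 [  0.8   0.3 -33. ]
 [  7.3   7.8 -29.2]]
```

```bash
(python3 -m inch '[{"slide":[0,0,-1],"turn":0,"grip":4},{"slide":[0,0,-3],"turn":0,"grip":4},{"slide":[0,0,-6],"turn":0,"grip":5},{"slide":[0,3,-10],"turn":0,"grip":5},{"slide":[0,6,-15],"turn":0,"grip":5},{"slide":[0,9,-19],"turn":0,"grip":5},{"slide":[0,9,-19],"turn":0,"grip":5},{"slide":[0,9,-19],"turn":0,"grip":5},{"slide":[0,9,-19],"turn":0,"grip":5}]'; python3 st.py)|grep depth
python3 - <<'E'
from h import *
p=grab("wrist")[0]; q=grab("side")[0]
c=np.zeros((480,800,3),np.uint8); c[:330,:440]=cv2.resize(p,(440,330)); c[:,440:]=cv2.resize(q[165:285,240:330],None,fx=4,fy=4,interpolation=cv2.INTER_CUBIC); save("fin",c)
_,d,K,W=load("side");h=cv2.cvtColor(q,cv2.COLOR_RGB2HSV).astype(int);P=cloud(d,K,W)
E
```

```text
t 22.90 depth 13.2 lat -0.47 z 223.05 yaw 101.13 | F along 1.1 lat -0.4 z -1.3 | mz [-0.    0.05 -0.01] open 0.582
```

View pics/fin.png

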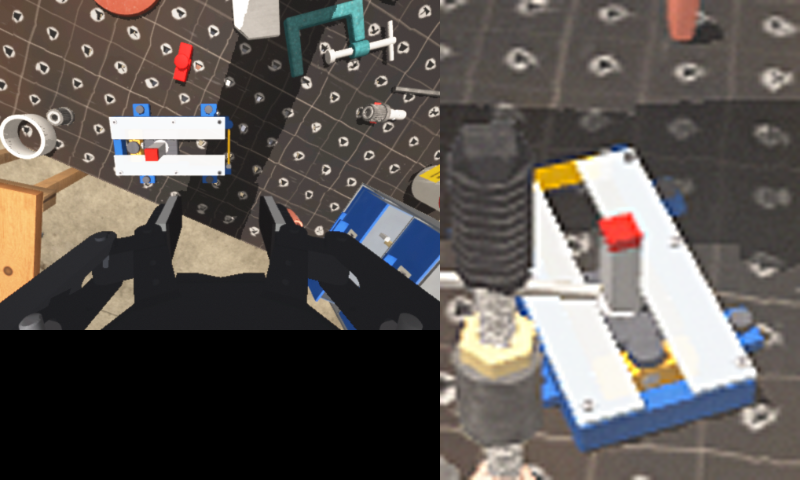

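The stud stands upright at (152,152), against the stop. The yellow guard lies shut straight across the mouth at (229,150), and the bystanders have not moved.

```bash
python3 -c "
from plant import ctrl
print(ctrl.sign_off())"
```

```text
the job is handed in; nothing more can be done
None
```

The stud is home against the adjusting screw, pressed for about a second at 12–14 N and released, with the guard shut behind it; a first push tilted the stud 9° in the pads, so I backed out and regripped, and handed in at about 23 s of the 58 s.

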